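Swing the magnifier over the egg and press its lamp switch

TASK

Push the arm of the bench magnifier round with a fingertip until its lens is centred over the speckled egg, and leave it at rest there. Then press the push button on the lamp's switch box fully down and let go. Do not lift or shift any of the four specimen dishes or the jar.

Things in the scene. Friction and masses are not known exactly. Their poses are not given: they have to be found in the camera images.
- pivot (a point): Point on the vertical turning axis of the magnifier's arm, at the arm's mid-height, 89 mm above the table. The stand below is fixed to the table (its place and yaw differ from run to run): dark slab 100 x 120 x 20 mm with an aluminium post 22 mm across; on the post a black hub 38 mm across, top 102 mm above the table. This point's x axis is the direction in which the arm points at joint value 0; z is up.
- lens (a point): Centre of the clear round lens, 200 mm from the pivot axis, 89 mm above the table. It sits in a white ring 104 mm in outer diameter and 14 mm thick (underside 82 mm above the table). A straight level aluminium bar, 16 mm wide and 18 mm high (80 to 98 mm above the table), runs from the hub to the ring; its bare length is from 19 to 148 mm from the pivot axis. The point's x axis points outward along the bar.
- lens_arm (a joint): Angle of the magnifier's arm in rad: 0 straight out along the stand's x axis, positive anticlockwise seen from above, stops at -1.35 and 1.35. It has no spring; light friction (about 0.12 N m, so 1 N pushes it at 120 mm from the pivot) keeps it where it is left.
- egg (a point): Centre of the speckled bird's egg, 50 x 38 mm, pale with dark specks, lying on its side in its dish and fixed to it; centre 28 mm and top 47 mm above the table. The dish is loose, round, white, 80 mm across with a 14 mm rim. The egg stands close to 200 mm (within 8 mm) from the pivot axis, to the left or right of where the arm starts.
- shell_dish: Dish with a pointed snail shell 34 mm wide, top 40 mm above the table. Loose round white dish, 80 mm across, rim 14 mm high, one of four of a kind standing in an arc under the path of the lens. Origin: centre of its underside.
- twig_dish: Dish with four dark twig pieces, top 24 mm above the table. Loose round white dish, 80 mm across, rim 14 mm high, one of four of a kind standing in an arc under the path of the lens. Origin: centre of its underside.
- pebble_dish: Dish with three flat pebbles, top 21 mm above the table. Loose round white dish, 80 mm across, rim 14 mm high, one of four of a kind standing in an arc under the path of the lens. Origin: centre of its underside.
- jar: Loose closed sample jar, 44 mm across, 75 mm high, standing upright beyond the switch box. Origin: centre of its underside.
- switch_top (a point): Centre of the top face of the lamp's push button, 28 mm across, in a black housing on the grey fixed switch box (110 x 80 x 30 mm). Its z axis points up. The button goes down 6 mm, fully down at about 5 N, and springs back when let go.
- switch (a joint): How far the push button is pressed, in m: 0 up, 0.006 fully down.
Things that resemble listed ones, but are neither listed nor needed, are in the scene too. Leave any orange look-alike of the part that bears egg alone.

How it is judged:
By the outcome, as a careful person would: the job done as asked, in the order asked, and still so for the second after the job is handed in, with the robot touching nothing.
It also fails if it takes over 51 s, if anything falls off the work surface, if the arm or the gripper's body presses on something with over 40 N, if the wrist force passes 120 N, or if a joint passes its speed limit or range.

ROBOT

A 6-joint arm with a two-finger parallel gripper is mounted at the origin on the work surface. World frame = base frame: x ahead of the robot, y to its left, z up, the work surface at z = 0. Lengths are in mm, angles in rad, forces in N, time in s.
With the tool pointing down it reaches from about 350 to 775 mm from the base axis. Payload 5.5 kg.
Tool frame: the origin (TCP) lies on the centre line of the jaws, within the pads' length; the fingertips stand 8 mm ahead of it and the grasp point (between the pads) lies 11 mm behind it (ctrl.tip_extent is the distance from the TCP to the fingertips, in mm); z points along the fingers, y is the line along which they close (so a half turn about z gives the same grasp; the last joint's range is limited). The gripper opens to 85 mm and grips with 20 to 120 N. Pads are 22 mm wide; open, the fingers measure 114 mm over their backs; the gripper's body (76 mm by 85 mm) begins 54 mm behind the grasp point. The pads swing forward as they close: fully open they stand 13 mm farther back than shut.
Start: joints at [1.075, 0.313, 0.046, 1.304, 0, 1.431], TCP at [200.322, 539.02, 239.323] pointing down, gripper open.
Joint ranges: [-2.76, 2.76], [-0.86, 1.69], [-1.03, 1.26], [-2.2, 2.34], [-1.47, 1.5], [-3.14, 3.14]. Speed limits (rad/s): [2.57, 2.57, 3.14, 3.14, 3.14, 3.14].

INTERFACE

Orientations are given as a unit quaternion [w, x, y, z].
In Python, from rig import sense, read_camera, camera_info, ctrl, cut_out gives the robot as it stands.
- The arm moves only by the tool carry_out, never from a script. Its arguments are lists of equal length, an entry for each row: "dp": the shift along the tool's x, y, z in cm, a list of three; "delta_rot": the turn, a rotation vector about the tool's x, y, z in rad, a list of three; "claw": the finger opening in cm, from 0 to 8.54. A call has 1 to 20 rows; each row shifts and turns the commanded pose from where the row before left it, along the tool's axes as they then stand; what a row does not reach is not made up. A row lasts 1/12 s, in which the tool goes at most 41.7 mm and 7.16 degrees, less where a joint would pass 70% of its speed; a pose out of reach is approached as far as the arm can. A call is refused whole if a number of a shift passes 4.17 or a number of a turn 0.125, either way. A call with a gripper value outside its range is refused whole. The fingers move at their own pace and stop on an object; "grip_force" is the grip in N (left out, the last holds). Time passes only in rows, so rows that do not move let the fingers close. It gives the time, the measured TCP pose, the force and the opening at its end, in the units of the state.
- sense(): the state, without advancing time (a new reading comes with each control period).
- read_camera(name): name is "scene" or "side" or "wrist"; returns (picture, depth): 384x512x3 uint8, red, green, blue; 384x512 float32, mm along the optical axis (not along the pixel's ray), 0 where there is no reading.
- camera_info(name): a dict with "camera_matrix" (3x3 intrinsics, pixels), "dist" ([k1, k2, p1, p2, k3] as OpenCV has them; the pictures are not rectified), "world_to_cam" (4x4, takes a point from world to camera coordinates). Camera axes: x right, y up, looking along -z (the intrinsics and any distortion apply to the point x, -y, -z); pixel columns grow to the right and rows downward; lengths in mm; the calibration is good to about 2 mm. A picture is of the moment at which its call begins: read the wrist's pose just before it. camera_info takes no time and is no camera call; for the wrist camera it gives the pose at the moment of the call.
- ctrl.finish_job(): hands the job in, once; it reports no verdict.
Trained networks look in the newest picture that a camera, given by its name, has taken for a name from the list of things; names that differ only in an ending like _2 or _b are one class to them, and where a whole thing is asked for, a point or a joint stands for the part that bears it (a point fixed in the world has none). Each returns a list of dicts, best first, with "conf" (0 to 1); they miss things now and then, are a little off and sometimes report something else, mostly with a low value. They report only what shows in the picture. A call takes as long as a camera call. They do not tell look-alikes from the thing itself.
- cut_out(camera, query): "mask" (384x512 bool, what is visible of it) and "box" ([left, top, right, bottom] in pixels, round what is visible of it).
The state is a dict: "time_s": time; "joints": joint angles; "qvel": joint speeds; "joint_torque": joint torques, N m; "ee_pos": TCP position; "eef_rot": TCP orientation; "wrist_force": force on the tool from outside, world axes, zero at the start; "wrist_torque": the same for the moment, N m; "grip_width": finger opening in mm.
Only numpy, scipy, OpenCV 4.12 (cv2) and the standard library are available. Lean on these libraries where they do the work, as an engineer would, in place of code of your own. Each camera call takes 0.05 s, during which the arm holds its last target. There are 200 camera calls.

## Working session

There is one attempt and no reset: what is moved stays moved. The work goes in short steps, Python scripts to look and compute and a tool call to move; the robot and the scene stay as the last step left them, time stands still between calls to the robot, and variables do not carry over. Pictures are saved under pics/ and viewed, on a budget of 10 in all, crops included, one or two more only if the job needs it, and the job is handed in when it is done.

Besides the shell and the picture viewer there is one more tool, called after "Emit:" as a command line: name --argument value ..., lists and objects as JSON in quotes. carry_out: Moves the arm, as the interface text tells. Its arguments: {"type":"object","properties":{"dp":{"type":"array","items":{"type":"array","items":{"type":"number"}}},"delta_rot":{"type":"array","items":{"type":"array","items":{"type":"number"}}},"claw":{"type":"array","items":{"type":"number"}},"grip_force":{"type":"number"}},"required":["dp","delta_rot","claw"]}

```bash
mkdir -p pics; cat > h.py <<'E'
import numpy as np, cv2
from rig import sense, read_camera, camera_info, ctrl, cut_out
def pts(cam, uv, depth=None, z=None):
    i=camera_info(cam); K=np.array(i["camera_matrix"]); d=np.array(i["dist"]); T=np.linalg.inv(np.array(i["world_to_cam"]))
    n=cv2.undistortPoints(np.array(uv,float).reshape(-1,1,2),K,d)[:,0]
    r=np.c_[n[:,0],-n[:,1],-np.ones(len(n))]
    if z is None: return (r*np.array(depth).reshape(-1,1))@T[:3,:3].T+T[:3,3]
    w=r@T[:3,:3].T; return T[:3,3]+w*((z-T[2,3])/w[:,2])[:,None]
def cloud(cam,mask,dep):
    m=mask&(dep>0); v,u=np.nonzero(m); return pts(cam,np.c_[u,v],dep[m])
E
python3 - <<'E'
from h import *
for c in("scene","side"):
    im,d=read_camera(c); cv2.imwrite(f"pics/{c}1.png",im[:,:,::-1]); np.savez(f"{c}1.npz",im=im,d=d)
    for q in("pivot","lens","egg","shell_dish","twig_dish","pebble_dish","jar","switch_top"):
        for r in cut_out(c,q)[:2]:
            if r["conf"]<.3: continue
            p=cloud(c,r["mask"],d)
            print(c,q,round(r["conf"],2),np.round(r["box"]),np.median(p,0).round() if len(p) else 0,np.percentile(p,95,axis=0).round() if len(p) else 0, np.percentile(p,5,axis=0).round() if len(p) else 0)
s=sense(); print(s["time_s"],s["ee_pos"],s["eef_rot"],s["grip_width"],ctrl.tip_extent)
E
```

```text
scene pivot 0.87 [284. 154. 341. 219.] [532.  96.  89.] [675. 148.  98.] [405.  52.  10.]
scene lens 0.63 [302. 150. 341. 216.] [620.  99.  92.] [680. 138. 100.] [441.  60.  82.]
scene egg 0.95 [246. 191. 272. 217.] [558. -61.  11.] [584. -28.  44.] [524. -91.   6.]
scene egg 0.84 [236. 169. 260. 188.] [430. -83.  10.] [454. -48.  44.] [ 377. -116.   -1.]
scene shell_dish 0.67 [331. 209. 361. 232.] [620. 182.   9.] [650. 219.  33.] [578. 150.   5.]
scene twig_dish 0.64 [268. 212. 304. 234.] [622.  10.  10.] [654.  45.  21.] [583. -23.   5.]
scene twig_dish 0.58 [332. 203. 360. 229.] [620. 184.   9.] [650. 220.  32.] [578. 153.   5.]
scene pebble_dish 0.83 [352. 191. 384. 215.] [556. 265.   9.] [589. 301.  18.] [514. 232.   0.]
scene jar 0.6 [188. 234. 203. 263.] [ 742. -228.   49.] [ 749. -210.   75.] [ 716. -247.    7.]
scene switch_top 0.53 [150. 189. 157. 193.] [ 504. -352.   51.] [ 509. -343.   53.] [ 491. -361.   45.]
side pivot 0.7 [177. 145. 275. 207.] [462.  92.  84.] [658. 140.  99.] [392.  42.  15.]
side lens 0.8 [189. 141. 276. 175.] [592.  93.  92.] [662. 135. 101.] [427.
[... 294 characters left out ...]
de shell_dish 0.45 [230. 163. 254. 167.] [597. 160.   9.] [619. 177.  15.] [575. 144.   5.]
side twig_dish 0.62 [254. 183. 275. 202.] [612.   4.  11.] [646.  45.  21.] [581. -29.   6.]
side pebble_dish 0.84 [208. 142. 236. 160.] [548. 263.  11.] [581. 302.  21.] [515. 229.   5.]
side jar 0.8 [332. 216. 347. 250.] [ 717. -243.   48.] [ 737. -221.   75.] [ 705. -252.    6.]
side switch_top 0.59 [268. 290. 279. 305.] [ 493. -356.   51.] [ 504. -343.   54.] [ 482. -367.   42.]
side switch_top 0.47 [208. 142. 236. 159.] [548. 263.  10.] [581. 302.  20.] [514. 230.   5.]
0.9 [200.31553617 539.01947389 239.35791791] [2.73218063e-05 1.76941279e-01 9.84221407e-01 6.62045365e-05] 85.42492377787596 8.0
```

View pics/scene1.png

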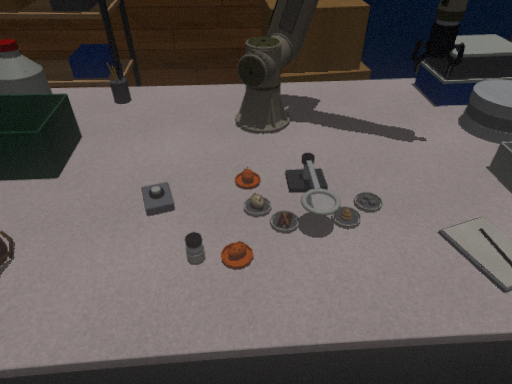

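View pics/side1.png

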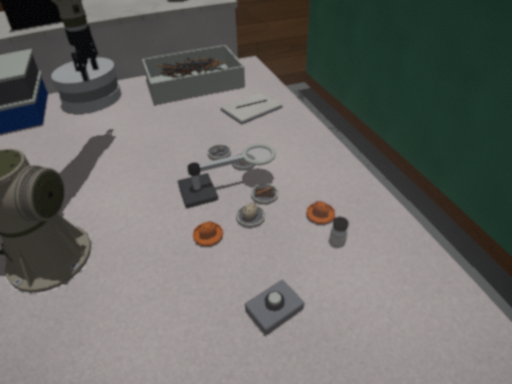

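The real egg is the pale one in the white dish at scene px (257,204), world ≈ (555,-62). The orange dishes at (248,179) and (237,254) are the look-alikes. The lens ring is at scene (321,202), the hub at (308,160) and the button at (156,190). Next I'll measure more finely and get the wrist camera geometry.

```bash
python3 - <<'E'
from h import *
from scipy.optimize import least_squares
for c in("scene","side"):
    d=np.load(c+"1.npz")["d"]; p=cloud(c,np.ones_like(d,bool),d)
    r=p[(abs(p[:,0]-530)<180)&(abs(p[:,1]-90)<80)&(p[:,2]>78)&(p[:,2]<125)]
    hub=r[(r[:,0]<450)&(r[:,2]>98)]; bar=r[(r[:,0]>450)&(r[:,0]<555)&(r[:,2]>93)]; ring=r[(r[:,0]>560)]
    print(c,"hub",len(hub),hub.min(0).round(1),hub.max(0).round(1),hub.mean(0).round(1))
    print(" bar",len(bar),np.polyfit(bar[:,0],bar[:,1],1),bar.mean(0).round(1)); print(" ring",len(ring),np.percentile(ring,2,axis=0).round(),np.percentile(ring,98,axis=0).round())
    b=p[(abs(p[:,0]-500)<60)&(abs(p[:,1]+352)<60)&(p[:,2]>20)]; t=b[b[:,2]>47]; print(" box",b.min(0).round(),b.max(0).round()," top",len(t),t.mean(0).round(1),t.min(0).round(),t.max(0).round())
    e=p[(abs(p[:,0]-555)<40)&(abs(p[:,1]+62)<40)&(p[:,2]>25)]; print(" egg",len(e),e.min(0).round(),e.max(0).round(),e.mean(0).round(1))
i=camera_info("wrist"); T=np.linalg.inv(i["world_to_cam"]); s=sense()
from scipy.spatial.transform import Rotation as R
q=s["eef_rot"]; M=R.from_quat([q[1],q[2],q[3],q[0]]).as_matrix()
print(i["camera_matrix"],"cam in tool",M.T@(T[:3,3]-s["ee_pos"]),"look",(M.T@-T[:3,2]).round(3),"up",(M.T@T[:3,1]).round(3))
E
```

```text
scene hub 69 [415.2  83.5  98.7] [449.4 119.8 103.6] [435.4 101.8 101.1]
 bar 128 [-7.52934546e-03  1.04752118e+02] [501.1 101.   96.9]
 ring 874 [570.  54.  87.] [683. 144.  97.]
 box [ 440. -404.   20.] [ 559. -302.   55.]  top 48 [ 500.1 -352.9   51.2] [ 486. -364.   47.] [ 510. -341.   55.]
 egg 150 [531. -81.  25.] [570. -41.  47.] [554.4 -61.3  37.6]
side hub 94 [411.8  81.8  98.1] [448.7 120.9 105.4] [430.   98.5 101.5]
 bar 154 [-1.1648715e-02  1.0328168e+02] [501.8  97.4  96.9]
 ring 632 [565.  49.  85.] [674. 140.  98.]
 box [ 440. -406.   20.] [ 555. -303.   54.]  top 118 [ 493.9 -355.3   51.4] [ 481. -367.   47.] [ 508. -342.   54.]
 egg 168 [520. -85.  25.] [564. -49.  48.] [540.  -70.9  38.3]
[[336.46517006   0.         255.47888919]
 [  0.         336.46517006 187.34124097]
 [  0.           0.           1.        ]] cam in tool [  69.23847093    0.80740073 -134.27588617] look [-0.278 -0.     0.961] up [ 0.961 -0.001  0.278]
```

Emit:
carry_out --dp '[[-2.8,-1.96,-0.06],[-2.8,-1.96,-0.06],[-2.8,-1.96,-0.06],[-2.8,-1.96,-0.06],[-2.8,-1.96,-0.06],[-2.8,-1.96,-0.06],[-2.8,-1.96,-0.06],[-2.8,-1.96,-0.06],[-2.8,-1.96,-0.06],[-2.8,-1.96,-0.06],[-2.8,-1.96,-0.06],[-2.8,-1.96,-0.06],[-2.8,-1.96,-0.06],[-2.8,-1.96,-0.06],[-2.8,-1.96,-0.06],[-2.8,-1.96,-0.06],[-2.8,-1.96,-0.06],[0,0,0],[0,0,0],[0,0,0]]' --delta_rot '[[0,0,0],[0,0,0],[0,0,0],[0,0,0],[0,0,0],[0,0,0],[0,0,0],[0,0,0],[0,0,0],[0,0,0],[0,0,0],[0,0,0],[0,0,0],[0,0,0],[0,0,0],[0,0,0],[0,0,0],[0,0,0],[0,0,0],[0,0,0]]' --claw '[0,0,0,0,0,0,0,0,0,0,0,0,0,0,0,0,0,0,0,0]'

```text
time_s: 2.57
ee_pos: [530.0, 60.9, 249.3]
eef_rot: [-0.0, 0.177, 0.984, 0.0]
wrist_force: [-0.5, 0.6, 0.6]
grip_width: 0.0
```

```bash
cat > look.py <<'E'
from h import *
import sys
n=sys.argv[1]
s=sense(); im,d=read_camera("wrist"); cv2.imwrite(f"pics/w{n}.png",im[:,:,::-1]); np.savez(f"w{n}.npz",im=im,d=d)
print(s["time_s"],np.round(s["ee_pos"],1),np.round(s["eef_rot"],3),s["grip_width"],np.round(s["wrist_force"],1))
for q in("pivot","lens","egg","twig_dish","shell_dish","switch_top"):
    for r in cut_out("wrist",q)[:1]:
        if r["conf"]<.3: continue
        p=cloud("wrist",r["mask"],d)
        if len(p)<20: continue
        print(q,round(r["conf"],2),np.round(r["box"]),"med",np.median(p,0).round(),"hi",np.percentile(p,98,axis=0).round(),"lo",np.percentile(p,2,axis=0).round())
E
python3 look.py 1
```

```text
2.5667 [530.   60.9 249.3] [-0.     0.177  0.984  0.   ] 0.045295068842119666 [-0.5  0.6  0.6]
pivot 0.69 [190.   1. 383. 288.] med [469. 102.  90.] hi [657. 156. 102.] lo [389.  47.  18.]
lens 0.74 [238.  17. 382. 282.] med [594. 103.  96.] hi [663. 145. 103.] lo [421.  68.  90.]
egg 0.97 [128. 168. 198. 237.] med [543. -54.  11.] hi [585. -22.  47.] lo [509. -97.   5.]
twig_dish 0.65 [206. 205. 275. 258.] med [601.  10.  10.] hi [631.  50.  24.] lo [578. -27.   1.]
shell_dish 0.71 [128. 166. 197. 237.] med [543. -53.  12.] hi [585. -22.  47.] lo [510. -97.   6.]
```

View pics/w1.png

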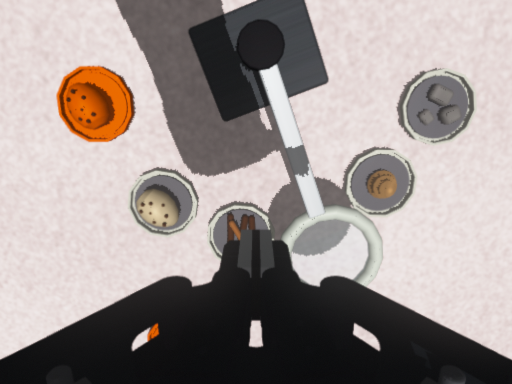

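```bash
cat > geo.py <<'E'
from h import *
import sys
z=np.load(f"w{sys.argv[1]}.npz"); im,d=z["im"],z["d"]; g=im.astype(int).sum(2)
v,u=np.mgrid[:384,:512]; P=pts("wrist",np.c_[u.ravel(),v.ravel()],np.maximum(d,1).ravel()).reshape(384,512,3)
ok=(d>0)
def egg(P=P):
    m=ok&(np.hypot(P[...,0]-548,P[...,1]+62)<45)&(P[...,2]>24)&(P[...,2]<55)
    m=cv2.morphologyEx(m.astype(np.uint8),cv2.MORPH_OPEN,np.ones((3,3)))
    c,_=cv2.findContours(m,0,1)
    c=max(c,key=cv2.contourArea); e=cv2.fitEllipse(c); w=pts("wrist",[e[0]],z=30)[0]; q=P[m>0]
    print("egg px",np.round(e[0],1),np.round(e[1],1),"w",w.round(1),"midrange",((q.max(0)+q.min(0))/2).round(1),"ztop",q[:,2].max().round(1)); return w[:2]
m=ok&(P[...,2]>96)&(P[...,2]<108)&(np.hypot(P[...,0]-430,P[...,1]-100)<26)&(g<150)
(c,r)=cv2.minEnclosingCircle(np.c_[u[m],v[m]].astype(np.float32)); piv=pts("wrist",[c],z=102)[0,:2]
print("hub px",np.round(c,1),round(r,1),"w",piv.round(1),"median",np.median(P[m],0).round(1))
R=np.hypot(P[...,0]-piv[0],P[...,1]-piv[1])
b=ok&(P[...,2]>91)&(P[...,2]<104)&(R>35)&(R<140)&(g>300); q=P[b]
vx,vy,x0,y0=cv2.fitLine(q[:,:2].astype(np.float32),cv2.DIST_HUBER,0,.01,.01).ravel()
a=np.arctan2(vy,vx); off=-(piv[0]-x0)*vy+(piv[1]-y0)*vx; a=(a+np.pi/2)%np.pi-np.pi/2
print("bar n",len(q),"angle",round(a,4),"pivot offset from line",round(off,1),"mid",q.mean(0).round(1))
try:
    e=egg(); dv=e-piv; print("egg r",np.hypot(*dv).round(1),"ang",np.arctan2(dv[1],dv[0]).round(4))
except Exception as x: print("egg?",x)
l=piv+200*np.array([np.cos(a),np.sin(a)]); print("lens by angle",l.round(1))
E
python3 geo.py 1
```

```text
hub px [259.5  44.1] 25.2 w [433.7 101.5] median [433.9 102.  101.9]
bar n 2243 angle -0.0063 pivot offset from line -0.5 mid [518.2 101.4  98. ]
egg px [157.1 208.4] [33.1 44.2] w [546.4 -60.9  30. ] midrange [546.  -60.2  36.6] ztop 48.8
egg r 197.7 ang -0.964
lens by angle [633.7 100.2]
```

The egg at px (157,208) is pale with dark specks, in the white dish. The orange look-alike is at (96,104). The hub is at px (260,44) and the ring at (331,245). The egg radius of 197.7 mm agrees with the description. The arm has to turn from -0.006 to -0.964. I'll move to the +y side of the bar, descend, then follow an arc.

Emit:
carry_out --dp '[[0.58,2.76,0],[0.58,2.76,0],[0.57,2.77,0],[0,0,2.4],[0,0,2.4],[0,0,2.4],[0,0,2.4],[0,0,2.4],[0,0,2.4],[0,0,2.3],[0,0,0],[0,0,0]]' --delta_rot '[[0,0,0],[0,0,0],[0,0,0],[0,0,0],[0,0,0],[0,0,0],[0,0,0],[0,0,0],[0,0,0],[0,0,0],[0,0,0],[0,0,0]]' --claw '[0,0,0,0,0,0,0,0,0,0,0,0]'

```text
time_s: 3.92
ee_pos: [541.8, 144.8, 81.7]
eef_rot: [-0.001, 0.177, 0.984, -0.0]
wrist_force: [-0.3, 0.0, 0.4]
grip_width: -0.2
```

```bash
cat > plan.py <<'E'
from h import *
import sys,json
from scipy.spatial.transform import Rotation as R
a0,a1,n,c=map(float,sys.argv[1:5]); rho=115
s=sense(); q=s["eef_rot"]; M=R.from_quat([q[1],q[2],q[3],q[0]]).as_matrix()
print(s["time_s"],np.round(s["ee_pos"],1),np.round(s["wrist_force"],1))
f=np.linspace(a0,a1,int(n)+1); u=np.c_[np.cos(f),np.sin(f)]; nn=np.c_[-u[:,1],u[:,0]]
p=np.c_[np.array([433.7,101.5])+rho*u+c*nn, np.full(len(f),82.)]; p[0]=s["ee_pos"]
print(json.dumps((np.diff(p,axis=0)@M/10).round(2).tolist()))
E
python3 plan.py 0.18 -0.78 20 23
```

```text
3.9167 [541.8 144.8  81.7] [-0.3  0.   0.4]
[[-0.46, -0.41, -0.03], [-0.35, -0.44, -0.0], [-0.32, -0.46, -0.0], [-0.3, -0.48, -0.0], [-0.28, -0.49, -0.0], [-0.25, -0.5, -0.0], [-0.23, -0.51, 0.0], [-0.2, -0.52, 0.0], [-0.18, -0.53, 0.0], [-0.15, -0.54, 0.0], [-0.13, -0.55, 0.0], [-0.1, -0.55, 0.0], [-0.07, -0.56, 0.0], [-0.05, -0.56, 0.0], [-0.02, -0.56, 0.0], [0.01, -0.56, 0.0], [0.03, -0.56, 0.0], [0.06, -0.56, 0.0], [0.09, -0.56, 0.0], [0.11, -0.55, 0.0]]
```

Emit:
carry_out --dp '[[-0.46,-0.41,0],[-0.35,-0.44,0],[-0.32,-0.46,0],[-0.3,-0.48,0],[-0.28,-0.49,0],[-0.25,-0.5,0],[-0.23,-0.51,0],[-0.2,-0.52,0],[-0.18,-0.53,0],[-0.15,-0.54,0],[-0.13,-0.55,0],[-0.1,-0.55,0],[-0.07,-0.56,0],[-0.05,-0.56,0],[-0.02,-0.56,0],[0.01,-0.56,0],[0.03,-0.56,0],[0.06,-0.56,0],[0.09,-0.56,0],[0.11,-0.55,0]]' --delta_rot '[[0,0,0],[0,0,0],[0,0,0],[0,0,0],[0,0,0],[0,0,0],[0,0,0],[0,0,0],[0,0,0],[0,0,0],[0,0,0],[0,0,0],[0,0,0],[0,0,0],[0,0,0],[0,0,0],[0,0,0],[0,0,0],[0,0,0],[0,0,0]]' --claw '[0,0,0,0,0,0,0,0,0,0,0,0,0,0,0,0,0,0,0,0]'

```text
time_s: 5.58
ee_pos: [532.7, 36.4, 82.5]
eef_rot: [0.0, 0.177, 0.984, 0.0]
wrist_force: [-0.4, 1.9, 1.2]
grip_width: 0.1
```

```bash
python3 look.py 2; python3 geo.py 2; python3 plan.py -0.78 -0.9 6 23
```

```text
5.5833 [532.7  36.4  82.5] [0.    0.177 0.984 0.   ] 0.12136267553215273 [-0.4  1.9  1.2]
pivot 0.72 [ 50.   0. 429. 349.] med [467.  66.  88.] hi [529. 154.  99.] lo [421. -36.  18.]
lens 0.84 [ 52.   0. 357. 346.] med [484.  53.  98.] hi [531.  93.  99.] lo [449. -45.  90.]
egg 0.96 [ 71. 205. 182. 297.] med [532. -52.  13.] hi [558. -23.  46.] lo [508. -97.   6.]
twig_dish 0.75 [ 49.   0. 360. 351.] med [484.  53.  98.] hi [548.  94.  99.] lo [449. -45.  88.]
shell_dish 0.85 [436. 176. 510. 288.] med [604. 172.   9.] hi [650. 196.  28.] lo [572. 147.   5.]
hub px [339.5   0. ] 18.5 w [451.9  95.6] median [452.1  96.3  99.1]
bar n 8486 angle -0.766 pivot offset from line 8.2 mid [496.4  41.5  97.6]
egg px [112.4 272.1] [48.8 75. ] w [539.8 -60.8  30. ] midrange [539.5 -59.1  36.1] ztop 48.1
egg r 179.5 ang -1.0586
lens by angle [596. -43.]
5.9333 [533.   37.   82.5] [-0.1 -0.7 -0.5]
[[0.19, -0.28, 0.05], [0.06, -0.23, -0.0], [0.06, -0.23, -0.0], [0.07, -0.22, -0.0], [0.07, -0.22, -0.0], [0.08, -0.22, -0.0]]
```

View pics/w2.png

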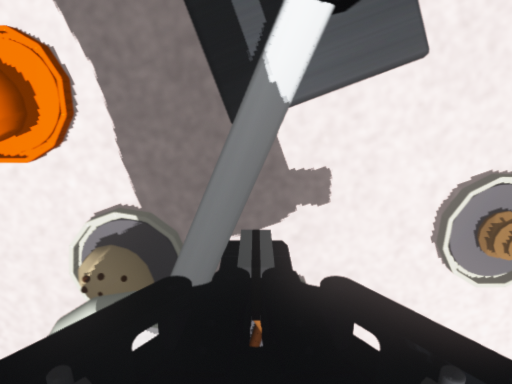

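The bar is at -0.766 and follows the fingertip, with egg, dish and shell untouched. I'll continue slowly for the remaining ~0.19 rad.

```bash
python3 plan.py -0.775 -0.96 14 23
```

```text
5.9333 [533.   37.   82.5] [-0.1 -0.7 -0.5]
[[0.15, -0.14, 0.05], [0.04, -0.15, -0.0], [0.04, -0.15, -0.0], [0.04, -0.15, -0.0], [0.04, -0.15, -0.0], [0.05, -0.15, -0.0], [0.05, -0.15, -0.0], [0.05, -0.15, -0.0], [0.05, -0.15, -0.0], [0.05, -0.15, -0.0], [0.05, -0.15, -0.0], [0.06, -0.14, -0.0], [0.06, -0.14, -0.0], [0.06, -0.14, -0.0]]
```

Emit:
carry_out --dp '[[0.04,-0.15,0],[0.04,-0.15,0],[0.04,-0.15,0],[0.04,-0.15,0],[0.04,-0.15,0],[0.05,-0.15,0],[0.05,-0.15,0],[0.05,-0.15,0],[0.05,-0.15,0],[0.05,-0.15,0],[0.05,-0.15,0],[0.06,-0.14,0],[0.06,-0.14,0],[0.06,-0.14,0],[0,0,0],[0,0,0]]' --delta_rot '[[0,0,0],[0,0,0],[0,0,0],[0,0,0],[0,0,0],[0,0,0],[0,0,0],[0,0,0],[0,0,0],[0,0,0],[0,0,0],[0,0,0],[0,0,0],[0,0,0],[0,0,0],[0,0,0]]' --claw '[0,0,0,0,0,0,0,0,0,0,0,0,0,0,0,0]'

```text
time_s: 7.27
ee_pos: [519.2, 19.6, 82.5]
eef_rot: [-0.0, 0.177, 0.984, -0.0]
wrist_force: [0.2, 0.7, 0.2]
grip_width: 0.1
```

Emit:
carry_out --dp '[[-0.57,0.82,0],[-0.57,0.82,0],[0,0,-3.4],[0,0,-3.4],[0,0,-3.4],[0,0,-3.4],[0,0,-3.4],[0,0,0],[0,0,0]]' --delta_rot '[[0,0,0],[0,0,0],[0,0,0],[0,0,0],[0,0,0],[0,0,0],[0,0,0],[0,0,0],[0,0,0]]' --claw '[0,0,0,0,0,0,0,0,0]'

```text
time_s: 8.02
ee_pos: [538.1, 31.7, 255.1]
eef_rot: [0.003, 0.177, 0.984, 0.0]
wrist_force: [-0.2, 0.3, -1.5]
grip_width: -0.2
```

```bash
python3 look.py 3; python3 geo.py 3
```

```text
8.0167 [538.1  31.7 255.1] [0.003 0.177 0.984 0.   ] -0.17991967853475713 [-0.2  0.3 -1.5]
pivot 0.9 [113.   0. 349. 262.] med [478.  42.  87.] hi [586. 154. 100.] lo [ 391. -101.   15.]
lens 0.55 [114.   0. 316. 259.] med [521. -37.  91.] hi [588. 112.  99.] lo [ 421. -103.   85.]
egg 0.95 [ 78.  46. 157. 126.] med [414. -76.   7.] hi [448. -45.  43.] lo [ 375. -120.    2.]
twig_dish 0.8 [228. 188. 295. 240.] med [603.  17.   5.] hi [643.  48.  18.] lo [573. -27.  -0.]
shell_dish 0.73 [364. 131. 438. 203.] med [603. 183.   5.] hi [644. 222.  32.] lo [569. 148.   0.]
hub px [291.8  20.8] 25.2 w [430.9 100.7] median [430.5 100.5  98.6]
bar n 456 angle -0.4612 pivot offset from line 21.2 mid [456.2  64.6  94.3]
egg? max() iterable argument is empty
lens by angle [610.   11.7]
```

View pics/w3.png

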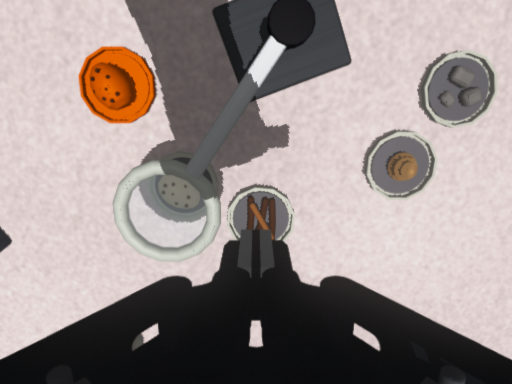

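The lens ring (px 167,209) now sits over the egg (px 180,192), with the offset due to viewing parallax. The bar is in shadow, so I'll redo the fit by depth, with the tool settled.

```bash
python3 look.py 4 | head -1; sed -i 's/&(g>300); q=P/; q=P/' geo.py; cat >> geo.py <<'E'
ring=ok&(P[...,2]>80)&(P[...,2]<106)&(R>140)&(R<262)&(g>330)&(im.max(2).astype(int)-im.min(2)<40)&(P[...,1]<150)&(u<230); q=P[ring]
c,r=cv2.minEnclosingCircle(q[:,:2].astype(np.float32)); print("ring",len(q),np.round(c,1),round(r,1),"midrange",((np.percentile(q,.5,axis=0)+np.percentile(q,99.5,axis=0))/2).round(1), "mean",q.mean(0).round(1))
dv=np.array(c)-piv; print("ring r",np.hypot(*dv),"ang",np.arctan2(dv[1],dv[0]))
E
python3 geo.py 4
```

```text
8.3667 [535.1  31.4 251.2] [-0.001  0.177  0.984 -0.   ] 0.0727191589446323 [-0.6  0.9 -0.1]
hub px [294.2  25.4] 26.1 w [435.4 101.4] median [435.  100.9 102.6]
bar n 2386 angle -0.9501 pivot offset from line 0.8 mid [484.4  31.6  98.7]
egg? max() iterable argument is empty
lens by angle [551.7 -61.3]
ring 7336 [550.8 -61.4] 51.7 midrange [549.8 -60.8  94.2] mean [552.3 -65.1  93.4]
ring r 199.47980864000874 ang -0.9542656684840729
```

```bash
python3 - <<'E'
from h import *
z=np.load("w4.npz"); im=z["im"]; print(im.shape)
w=camera_info("wrist"); W=np.array(w["world_to_cam"]); K=np.array(w["camera_matrix"])
def proj(p):
    c=W[:3,:3]@p+W[:3,3]; q,_=cv2.projectPoints(np.array([[c[0],-c[1],-c[2]]]),np.zeros(3),np.zeros(3),K,np.array(w["dist"])); return q.ravel()
a=proj(np.array([548.1,-61,30])); b=proj(np.array([551.2,-61.4,28])); print(a,b)
c=im[130:280,100:260,::-1].copy(); c=cv2.convertScaleAbs(c,alpha=1.2); c=cv2.resize(c,None,fx=4,fy=4,interpolation=cv2.INTER_CUBIC)
for p,col in((a,(0,0,255)),(b,(255,0,0))): cv2.circle(c,(int((p[0]-100)*4),int((p[1]-130)*4)),3,col,-1)
cv2.imwrite("pics/c4.png",c)
E
```

```text
(384, 512, 3)
[181.04439084 195.85003576] [182.21414098 197.90063972]
```

View pics/c4.png

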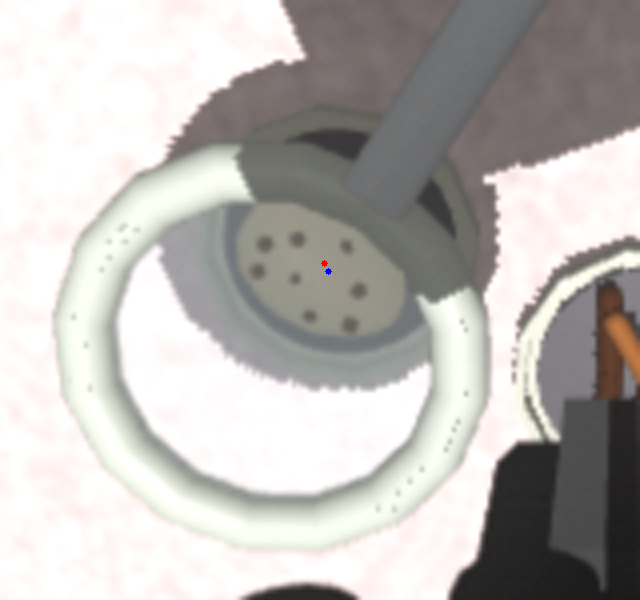

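The egg centre estimate (red) matches the visible egg. The lens is about 3 mm off, of which ~2 mm is tangential. I'll do one small nudge of ~1.4 mm at the contact.

Emit:
carry_out --dp '[[0,0,3.38],[0,0,3.38],[0,0,3.38],[0,0,3.38],[0,0,3.38],[0,0,0],[0.24,-0.36,0],[0.24,-0.36,0],[0.24,-0.36,0],[0.12,-0.18,0],[0.08,-0.13,0],[0.08,-0.13,0],[0.08,-0.13,0],[0.08,-0.12,0],[0,0,0],[0,0,0]]' --delta_rot '[[0,0,0],[0,0,0],[0,0,0],[0,0,0],[0,0,0],[0,0,0],[0,0,0],[0,0,0],[0,0,0],[0,0,0],[0,0,0],[0,0,0],[0,0,0],[0,0,0],[0,0,0],[0,0,0]]' --claw '[0,0,0,0,0,0,0,0,0,0,0,0,0,0,0,0]'

```text
time_s: 10.05
ee_pos: [518.7, 18.8, 83.6]
eef_rot: [0.0, 0.177, 0.984, 0.0]
wrist_force: [0.4, -0.4, 0.2]
grip_width: 0.2
```

Emit:
carry_out --dp '[[-0.57,0.82,0],[-0.57,0.82,0],[0,0,-3.4],[0,0,-3.4],[0,0,-3.4],[0,0,-3.4],[0,0,-3.4],[0,0,0],[0,0,0],[0,0,0],[0,0,0]]' --delta_rot '[[0,0,0],[0,0,0],[0,0,0],[0,0,0],[0,0,0],[0,0,0],[0,0,0],[0,0,0],[0,0,0],[0,0,0],[0,0,0]]' --claw '[0,0,0,0,0,0,0,0,0,0,0]'

```text
time_s: 10.97
ee_pos: [534.6, 30.6, 251.9]
eef_rot: [-0.001, 0.177, 0.984, -0.0]
wrist_force: [0.2, -0.3, 0.2]
grip_width: 0.1
```

```bash
python3 look.py 5 | head -1;python3 geo.py 5
```

```text
10.9667 [534.6  30.6 251.9] [-0.001  0.177  0.984 -0.   ] 0.11857128103417924 [ 0.2 -0.3  0.2]
hub px [295.2  25.7] 25.9 w [434.8 101.1] median [434.5 100.7 102.5]
bar n 2379 angle -0.9563 pivot offset from line 0.6 mid [483.7  30.9  98.5]
egg? max() iterable argument is empty
lens by angle [550.1 -62.3]
ring 7341 [549.4 -62.3] 51.6 midrange [548.5 -61.8  93.9] mean [550.9 -66.   93.2]
ring r 199.60797096203146 ang -0.9590745934059837
```

The arm is now at -0.956 to -0.959 against the egg's -0.964, so the lens is ~1 mm off tangentially and ~2 mm radially. Now the switch.

Emit:
carry_out --dp '[[-0.83,-3.07,0.43],[-0.83,-3.07,0.43],[-0.83,-3.07,0.43],[-0.83,-3.07,0.43],[-0.83,-3.07,0.43],[-0.83,-3.07,0.43],[-0.83,-3.07,0.43],[-0.83,-3.07,0.43],[-0.83,-3.07,0.43],[-0.83,-3.07,0.43],[-0.83,-3.07,0.43],[-0.83,-3.07,0.43],[0,0,0],[0,0,0],[0,0,0],[0,0,0]]' --delta_rot '[[0,0,0],[0,0,0],[0,0,0],[0,0,0],[0,0,0],[0,0,0],[0,0,0],[0,0,0],[0,0,0],[0,0,0],[0,0,0],[0,0,0],[0,0,0],[0,0,0],[0,0,0],[0,0,0]]' --claw '[0,0,0,0,0,0,0,0,0,0,0,0,0,0,0,0]'

```text
time_s: 12.65
ee_pos: [500.2, -348.9, 202.0]
eef_rot: [-0.0, 0.177, 0.984, 0.0]
wrist_force: [0.1, 0.1, -0.6]
grip_width: 0.2
```

```bash
python3 look.py 6; python3 - <<'E'
from h import *
z=np.load("w6.npz"); d=z["d"]; p=cloud("wrist",np.ones_like(d,bool),d)
p=p[(np.hypot(p[:,0]-497,p[:,1]+354)<40)]
print("zhist",np.histogram(p[:,2],np.arange(24,70,2)))
t=p[(p[:,2]>p[p[:,2]<64][:,2].max()-4)&(p[:,2]<64)]; print(len(t),t.min(0),t.max(0),np.median(t,0))
E
```

```text
12.65 [ 500.2 -348.9  202. ] [-0.     0.177  0.984  0.   ] 0.22676050112717178 [ 0.1  0.1 -0.6]
egg 0.97 [462.   0. 512.  26.] med [ 442. -101.    9.] hi [457. -81.  15.] lo [ 427. -122.    0.]
switch_top 0.67 [235. 154. 266. 186.] med [ 496. -353.   52.] hi [ 510. -341.   53.] lo [ 485. -366.   43.]
zhist (array([   1,   31, 2069, 1720,   20,   14,    6,   35,  578,  392,   11,
         11,   40,  443,  266,    0,    0,    0,    0,    0,    0,    0]), array([24, 26, 28, 30, 32, 34, 36, 38, 40, 42, 44, 46, 48, 50, 52, 54, 56,
       58, 60, 62, 64, 66, 68]))
724 [ 484.06165742 -367.11640951   49.69124308] [ 510.7348812  -340.29348374   53.57047336] [ 497.02939543 -353.45676564   51.74116379]
```

View pics/w6.png

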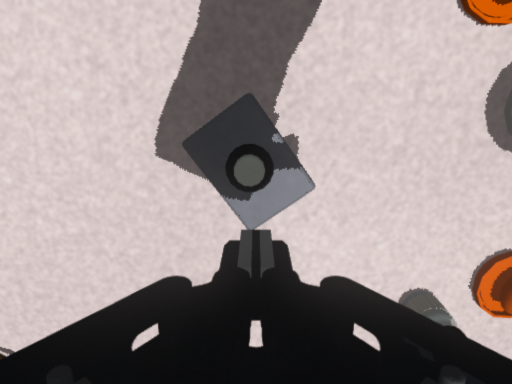

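Button at px (250,170) → (497.4,-353.7), top ≈ 52 mm, with the housing top ≈ 42. The jar at (428,305) is clear of the gripper. Descending.

Emit:
carry_out --dp '[[0.1,-0.55,0],[0,0,3.3],[0,0,3.3],[0,0,3.3],[0,0,3.3],[0,0,0],[0,0,0.3],[0,0,0.3],[0,0,0.3],[0,0,0.3],[0,0,0.2],[0,0,0.2],[0,0,0],[0,0,0]]' --delta_rot '[[0,0,0],[0,0,0],[0,0,0],[0,0,0],[0,0,0],[0,0,0],[0,0,0],[0,0,0],[0,0,0],[0,0,0],[0,0,0],[0,0,0],[0,0,0],[0,0,0]]' --claw '[0,0,0,0,0,0,0,0,0,0,0,0,0,0]'

```text
time_s: 14.17
ee_pos: [498.5, -355.8, 55.2]
eef_rot: [0.002, 0.177, 0.984, -0.001]
wrist_force: [1.5, -3.2, 4.4]
grip_width: 0.2
```

Emit:
carry_out --dp '[[0,0,0.1],[0,0,0.1],[0,0,0]]' --delta_rot '[[0,0,0],[0,0,0],[0,0,0]]' --claw '[0,0,0]'

```text
time_s: 14.42
ee_pos: [498.5, -355.9, 53.9]
eef_rot: [0.002, 0.177, 0.984, -0.001]
wrist_force: [1.4, -1.1, 11.7]
grip_width: -0.2
```

The force rose past 5 N to 11.7 N at tip z ≈ 46, so the button is on its stop. I'll push 0.5 mm more for certainty, then let go.

Emit:
carry_out --dp '[[0,0,0.05],[0,0,0],[0,0,0]]' --delta_rot '[[0,0,0],[0,0,0],[0,0,0]]' --claw '[0,0,0]'

```text
time_s: 14.67
ee_pos: [498.5, -355.9, 53.9]
eef_rot: [0.002, 0.177, 0.984, -0.001]
wrist_force: [0.0, -1.2, 14.0]
grip_width: -0.1
```

Emit:
carry_out --dp '[[0,0,-0.5],[0,0,-1],[0,0,-3],[0,0,-3.5],[0,0,-3.5],[0,0,-3.5],[0,0,-3],[0,0,0],[0,0,0],[0,0,0]]' --delta_rot '[[0,0,0],[0,0,0],[0,0,0],[0,0,0],[0,0,0],[0,0,0],[0,0,0],[0,0,0],[0,0,0],[0,0,0]]' --claw '[0,0,0,0,0,0,0,0,0,0]'

```text
time_s: 15.5
ee_pos: [496.4, -353.8, 230.2]
eef_rot: [-0.001, 0.177, 0.984, 0.001]
wrist_force: [-0.8, 0.1, -0.2]
grip_width: 0.1
```

```bash
python3 look.py 7; python3 - <<'E'
from h import *
z=np.load("w7.npz"); d=z["d"]; p=cloud("wrist",np.ones_like(d,bool),d)
t=p[(np.hypot(p[:,0]-497,p[:,1]+354)<9)]; print("button top",np.median(t,0))
S={}
for c in("scene","side"):
    im,d=read_camera(c); o=np.load(c+"1.npz"); S[c]=(o["im"],im)
    for q in("lens","egg","shell_dish","twig_dish","pebble_dish","jar"):
        for r in cut_out(c,q)[:2]:
            if r["conf"]>.4:
                p=cloud(c,r["mask"],d); print(c,q,round(r["conf"],2),np.round(r["box"]),np.median(p,0).round(),np.percentile(p,95,axis=0).round(),np.percentile(p,5,axis=0).round())
    if c=="scene": a=im[130:280,120:410]
    else: b=im[130:320,140:400]
cv2.imwrite("pics/end.png",np.vstack([cv2.resize(a,(600,310)),cv2.resize(b,(390,285)).copy() if 0 else cv2.copyMakeBorder(cv2.resize(b,(390,285)),0,0,0,210,0)])[:,:,::-1])
E
```

```text
15.5 [ 496.4 -353.8  230.2] [-0.001  0.177  0.984  0.001] 0.12459573544475615 [-0.8  0.1 -0.2]
pivot 0.66 [401. 284. 461. 332.] med [ 710. -228.   42.] hi [ 725. -211.   74.] lo [ 705. -249.    5.]
egg 0.96 [491.  76. 511. 141.] med [540. -91.   8.] hi [572. -79.  14.] lo [ 511. -101.    4.]
switch_top 0.57 [245. 150. 273. 180.] med [ 497. -353.   52.] hi [ 510. -341.   53.] lo [ 485. -365.   45.]
button top [ 495.72437553 -353.36859297  265.13662269]
scene lens 0.68 [238. 153. 318. 197.] [527. -40.  91.] [594. 103. 100.] [ 433. -101.   64.]
scene lens 0.66 [271. 212. 301. 234.] [622.  10.  10.] [655.  45.  20.] [583. -21.   5.]
scene egg 0.95 [221. 245. 252. 269.] [ 743. -124.   11.] [769. -92.  45.] [ 710. -158.    6.]
scene egg 0.82 [244. 197. 272. 219.] [559. -62.  10.] [585. -27.  41.] [523. -94.   6.]
scene shell_dish 0.88 [330. 206. 362. 227.] [619. 182.   9.] [649. 220.  30.] [577. 153.   5.]
scene twig_dish 0.81 [269. 210. 301. 232.] [619.   9.  10.] [654.  45.  20.] [577. -24.  -0.]
scene twig_dish 0.48 [239. 154. 318. 195.] [531. -39.  92.] [593. 103. 100.] [444. -98.  87.
[... 153 characters left out ...]
 [ 749. -212.   76.] [ 718. -247.    8.]
side lens 0.83 [186. 159. 262. 207.] [508. -26.  92.] [553. 100. 102.] [ 424. -108.   83.]
side egg 0.86 [192. 221. 224. 248.] [412. -96.  10.] [449. -57.  44.] [ 380. -122.    1.]
side egg 0.56 [306. 200. 335. 225.] [ 721. -138.   11.] [ 763. -100.   44.] [ 693. -164.    4.]
side shell_dish 0.57 [229. 153. 254. 167.] [602. 176.  10.] [635. 219.  31.] [574. 146.   5.]
side pebble_dish 0.69 [205. 144. 234. 163.] [546. 262.  10.] [581. 305.  20.] [514. 228.   2.]
side pebble_dish 0.65 [237. 208. 267. 228.] [536. -76.  10.] [576. -40.  41.] [ 510. -100.    6.]
side jar 0.57 [330. 219. 348. 250.] [ 718. -242.   49.] [ 739. -218.   75.] [ 705. -252.    6.]
```

View pics/end.png

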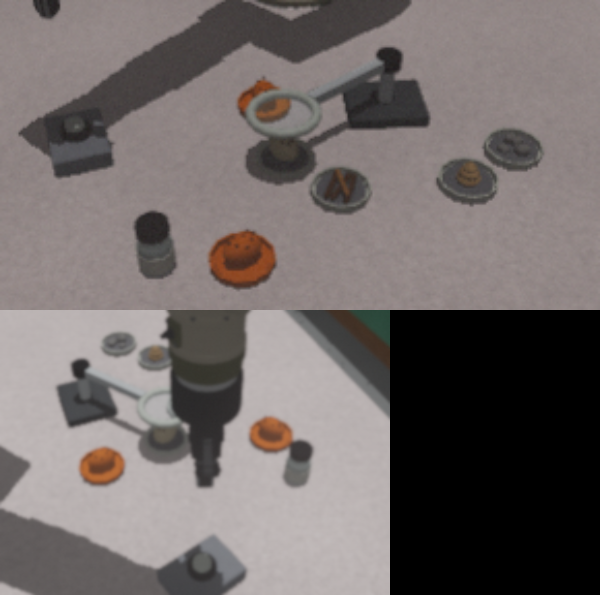

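The picture shows the lens ring (285,115) directly above the egg dish (282,155), and the other dishes and the jar where they started. Per the wrist depth the button is back at 52 mm. The robot touches nothing, so I'm handing in.

```bash
python3 -c "
from rig import ctrl,sense
print(ctrl.finish_job(), sense()['time_s'])"
```

```text
the job is handed in; nothing more can be done
the job is handed in; nothing more can be done
```

I pushed the magnifier's arm round with the closed fingertips until its lens was over the speckled egg in the white dish, and followed with one small corrective nudge. After backing off I pressed the lamp's button onto its stop, let go, and handed the job in at about 16 s. No verdict was reported.

**Lens over egg:** the last wrist view put the arm at -0.956 to -0.959 rad, against -0.964 rad for the egg. That is about 1–2 mm off sideways. The egg stands about 2 mm nearer the pivot than the lens, which turning the arm cannot change. I took these readings before pressing the button; the final scene and side pictures show the lens still there.

**Button:** the downward force reached 14 N with no further travel, well over the 5 N needed. Afterwards its top read 52 mm again, the same as before the press.

**Dishes and jar:** the dishes and jar that were found again stand where they started, within about 4 mm of measurement noise. The networks gave some wrong labels, such as a dish reported as the lens. One of my button-height checks read 265 mm because it hit the gripper's fingers. I set both aside in favour of the pictures and the other readings.

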